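# Space the doors of an oak cabinet with a gap gauge

### The job

Take the red-handled gauge out of its rack, find the narrow gap between the two doors of the oak cabinet that lies on its back, and push the blade straight down into that gap, without forcing it, until the gauge's shoulder rests on the doors. Leave it standing there upright, let go, and leave everything else where it is.

Things in the scene. Friction and masses are not known exactly. Their poses are not given: they have to be found in the camera images.
- gauge: Gauge with the red handle, 150 g, upright in the rack at the start. Origin: middle of the blade's lower end (tip); z points up to the handle, x along the blade's width, y through its thickness. The steel blade is 50 mm wide, 60 mm long and 8 mm thick; its lowest 18 mm taper to 3 mm at the tip.
- gauge_shoulder (a point): Centre of the red gauge's shoulder, 60 mm above its tip: the underside of a red flange 60 mm (x) by 36 mm (y) and 8 mm thick.
- gauge_grip (a point): Middle of the red gauge's handle, 96 mm above its tip. The handle is 44 mm along x by 24 mm along y and stands from 68 to 122 mm above the tip. Grip it across its 24 mm.
- thin_gauge: A like gauge with a blue handle and a 4 mm blade, in the other place of the rack; not to be used. Origin and axes as for the red one. Which gauge is in which place varies.
- rack: Fixed plywood rack, 190 mm along x, 64 mm along y, 75 mm high, on a 6 mm foot 210 x 90 mm. Two upright slots 12 mm wide (y) and 61 mm long (x), centred 48 mm either side of its origin along x. The gauges hang in them, axes parallel to the rack's, shoulders on its top. Origin: centre of its underside.
- cabinet: Fixed oak wall cabinet lying on its back, 240 mm along x, 280 mm along y. Origin: centre of its underside. Two doors, 18 mm thick, side by side along y, form its flat level upper face, their tops 128 mm above the origin. Between them a straight gap runs along the cabinet's x over all 240 mm, with 90 mm or more of free space below the doors in the middle third.
- cabinet_front (a point): Centre of the cabinet's upper face, level with the doors' tops. The gap is parallel to the cabinet's x but its place along y varies with how the doors are hung: anywhere up to 18 mm either side of this point, not measured. Find it by eye or by touch: away from the gap the doors do not yield downwards. The gap is 5 mm wide at first, its upper edges rounded to 4 mm radius.
- door_left (a joint): How far the door on the cabinet's +y side has been pushed sideways away from the gap, m; 0 at rest, at most 0.012. It tells nothing of where the gap is. Both doors have springy hinges and give way from about 5.5 N, 0.25 N more per mm: the 8 mm blade spreads them and is pinched, needs a steady push of some 4 to 10 N and does not drop in by its weight.
- door_right (a joint): The same for the door on the cabinet's -y side.
- mug: Bystander: blue ceramic mug, 80 mm wide, 90 mm high; leave it alone.
- screwdriver: Bystander: screwdriver lying on the worktop; leave it alone.
- offcut: Bystander: oak offcut 160 x 45 x 18 mm lying flat; leave it alone.
- screw_tub: Bystander: open yellow plastic tub 120 x 90 x 45 mm; leave it alone.
- tape_roll: Bystander: blue roll of tape lying flat, 100 mm across, 30 mm high; leave it alone.
- glue: Bystander: white glue bottle, 60 mm across, 170 mm high; leave it alone.

How it is judged:
At the end, for the whole second after the job is handed in: The red gauge stands in the gap between the doors, its shoulder within 3 mm of the doors' top, tilted less than 0.08 rad (about 4.5 degrees), at rest and released (z of gauge_shoulder in the frame of cabinet between 0.124 and 0.131 m and y of gauge_shoulder in the frame of cabinet between -0.04 and 0.04 m and x of gauge_shoulder in the frame of cabinet between -0.1 and 0.1 m and angle between gauge's own z axis and vertical below 0.08 rad and linear speed of gauge below 0.01 m/s); the robot touches nothing.
It fails at once if the gauge is forced: more than 80 N between it and the cabinet or its doors (contact force between gauge and cabinet above 80 N).
It fails at once if the blue gauge is moved more than 20 mm (distance of thin_gauge from where it was at the start of the episode above 0.02 m).
It fails at once if another loose thing on the worktop is moved more than 20 mm (distance of any of mug, screwdriver, offcut, screw_tub, tape_roll, glue from where it was at the start of the episode above 0.02 m).
It also fails if it takes over 54 s, if anything falls off the work surface, if the arm or the gripper's body presses on something with over 40 N, if the wrist force passes 120 N, or if a joint passes its speed limit or range.

### The arm

A 7-joint arm with a two-finger parallel gripper is mounted at the origin on the work surface. World frame = base frame: x ahead of the robot, y to its left, z up, the work surface at z = 0. Lengths are in m, angles in rad, forces in N, time in s.
With the tool pointing down it reaches from about 0.425 to 0.95 m from the base axis. Payload 4.7 kg.
Tool frame: the origin (TCP) lies on the centre line of the jaws, within the pads' length; the fingertips stand robot.nose_length ahead of it and the grasp point (between the pads) lies 8 mm behind it (robot.nose_length is the distance from the TCP to the fingertips, in m); z points along the fingers, y is the line along which they close (so a half turn about z gives the same grasp; the last joint's range is limited). The gripper opens to 85 mm and grips with 20 to 120 N. Pads are 22 mm wide; open, the fingers measure 114 mm over their backs; the gripper's body (76 mm by 85 mm) begins 54 mm behind the grasp point. The pads swing forward as they close: fully open they stand 13 mm farther back than shut.
Start: joints at [1.102, 0.469, -0.049, 1.532, 0.024, 1.141, -0.082], TCP at [0.287, -0.611, 0.242] pointing down, gripper open.
Joint ranges: [-2.59, 2.59], [-0.33, 1.99], [-1.39, 1.29], [0.1, 2.45], [-1.04, 4.18], [0.21, 1.99], [-2.66, 2.66]. Speed limits (rad/s): [2.57, 2.57, 3.14, 3.14, 3.14, 3.14, 3.14].

### API

Orientations are given as [roll, pitch, yaw] about the fixed x, y, z axes, in that order (R = Rz(yaw) Ry(pitch) Rx(roll)).
In Python, from plant import robot gives the robot as it stands. Calls block until the motion is done:
- robot.goto(position, orientation): joint-space move of the TCP to a pose.
- robot.move_straight(position, vel=0.15, attitude=None, contact_N=None): straight line of the TCP; attitude=None keeps the orientation; vel is the mean speed in m/s. With contact_N (N) it stops when the force on the tool has changed by that much, and returns True; else False.
- robot.move_joints(angles): joint-space move.
- robot.grip(opening, strength=None): opening from 0.0 (shut) to 1.0 (fully open); strength is the grip in N (None keeps the last); returns when the fingers have stopped.
- robot.sleep(seconds).
- robot.inverse_kinematics(position, orientation): joint angles nearest the present ones, or None.
- robot.sense(): the state.
- robot.grab_frame(name): name is "scene" or "top" or "wrist"; returns a dict with "image" (384x512x3 uint8, red, green, blue), "range_z" (384x512 float32, m along the optical axis (not along the pixel's ray), 0 where there is no reading), "fx", "fy", "cx", "cy" (pixels), "R" (3x3) and "t" (3): a world point X has camera coordinates R X + t. Camera axes: x right, y down, z forward; pixel columns grow to the right and rows downward; lengths in m; the calibration is good to about 2 mm. A picture is of the moment at which its call begins.
A pose or a line that the arm cannot do raises robot.IKError and nothing moves.
- robot.close_job(): hands the job in; it is judged then, once.
The state is a dict: "t": time; "joint_pos": joint angles; "joint_velocities": joint speeds; "effort": joint torques, N m; "tcp_pos": TCP position; "tcp_rot": TCP orientation; "wrist_force": force on the tool from outside, world axes, zero at the start; "torque": the same for the moment, N m; "opening": opening from 0.0 (shut) to 1.0 (fully open); "gripper_force": force on a finger pad.
Only numpy, scipy, OpenCV 4.12 (cv2) and the standard library are available. Lean on these libraries where they do the work, as an engineer would, in place of code of your own. Each camera call takes 0.05 s, during which the arm holds its last target. There are 200 camera calls.

## Working session

There is one attempt and no reset: what is moved stays moved. The work goes in short steps, each a Python script; the robot and the scene stay as the last script left them, time stands still between calls to the robot, and variables do not carry over. Pictures are saved under pics/ and viewed, at most 10 in all, crops included, and the job is handed in when it is done.

```bash
mkdir -p pics; ls; python3 - <<'E'
from plant import robot
import cv2, numpy as np, pickle
fs={n:robot.grab_frame(n) for n in("scene","top")}
pickle.dump(fs,open("f.pkl","wb"))
for n,f in fs.items():
    cv2.imwrite(f"pics/{n}0.png",f["image"][:,:,::-1]); print(n,f["fx"],f["cx"],f["cy"],-f["R"].T@f["t"],f["R"].round(3).tolist())
s=robot.sense();print(s["t"],s["tcp_pos"],s["tcp_rot"],robot.nose_length)
E
```

```text
pics
scene 447.8929519423596 251.25699335378522 190.45718526416044 [ 1.88835291 -0.24581394  0.98871193] [[0.149, 0.989, 0.001], [0.541, -0.08, -0.837], [-0.828, 0.125, -0.547]]
top 437.4954161499303 263.89789436206445 189.38692856913838 [ 0.2458184  -0.03650787  1.5180746 ] [[-0.002, -1.0, -0.003], [-0.977, 0.002, -0.214], [0.214, 0.003, -0.977]]
0.1 [ 0.28718836 -0.61029937  0.24136524] [-3.13981670e+00  4.34760817e-05  4.39840554e-01] 0.011
```

View pics/top0.png

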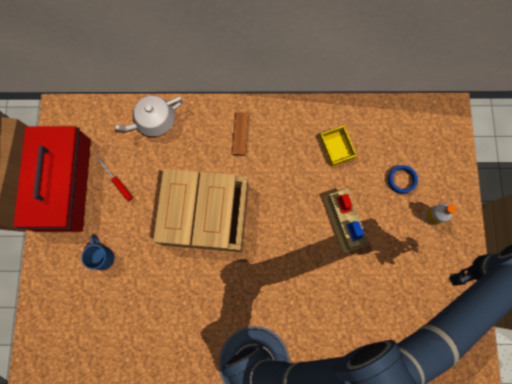

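View pics/scene0.png

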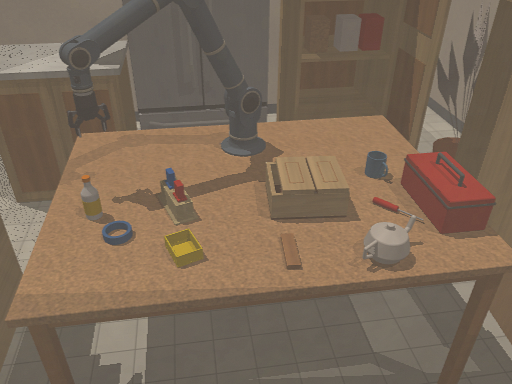

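The top view shows the cabinet at about cols 155–245, rows 170–250. The door seam is near col 197, and the dark strip at col 238 is a side opening rather than the gap. The red gauge is at (346,203) and the blue at (356,230) in the slanted rack. Next I'll get coarse poses from depth.

```bash
cat > h.py <<'E'
import numpy as np, cv2
def cloud(f):
    v,u=np.mgrid[:384,:512]; z=f["range_z"]
    c=np.stack([(u-f["cx"])/f["fx"]*z,(v-f["cy"])/f["fy"]*z,z],-1)
    return (c-f["t"])@f["R"]          # world points HxWx3
def onplane(f,u,v,h):                 # pixel -> world at height h
    d=np.array([(u-f["cx"])/f["fx"],(v-f["cy"])/f["fy"],1])@f["R"]; o=-f["R"].T@f["t"]
    return o+d*(h-o[2])/d[2]
def rect(P):
    r=cv2.minAreaRect(P[:,:2].astype(np.float32)*1000); return np.round(r[0],1),np.round(r[1],1),round(r[2],2)
E
python3 - <<'E'
import pickle; from h import *
f=pickle.load(open("f.pkl","rb"))["top"]; P=cloud(f); I=f["image"].astype(int)
v,u=np.mgrid[:384,:512]; r,g,b=I[...,0],I[...,1],I[...,2]
ok=f["range_z"]>0
print("table",np.median(P[300:330,100:150,2]))
rk=(u>322)&(u<375)&(v>180)&(v<256)&ok
for n,m in(("red",rk&(r>120)&(g<70)&(b<70)),("blue",rk&(b>100)&(r<80))):
    Q=P[m]; top=Q[Q[:,2]>Q[:,2].max()-.008]; print(n,m.sum(),Q.min(0),Q.max(0),"top",top.mean(0),rect(top))
m=rk&(P[...,2]>.068)&(P[...,2]<.088); print("racktop",m.sum(),rect(P[m]))
m=(u>140)&(u<260)&(v>155)&(v<265)&ok&(abs(P[...,2]-.128)<.007); print("doors",m.sum(),np.median(P[m][:,2]),rect(P[m]))
for h in [(155,243),(163,170),(246,178),(243,250)]: print(onplane(f,*h,.128))
for h in [(191,246),(198,172)]: print("seam",onplane(f,*h,.128))
E
```

```text
table 0.0008753757159455081
red 122 [ 0.48239466 -0.32479142  0.07028275] [ 0.53350161 -0.28354443  0.14463472] top [ 0.51108812 -0.29775678  0.13914907] (array([ 511.7, -298.2]), array([42.6, 21.4]), 20.18)
blue 99 [ 0.40044898 -0.36056805  0.07200556] [ 0.44963026 -0.31351319  0.14391142] top [ 0.42201461 -0.32736235  0.13863986] (array([ 420.3, -327.8]), array([42.4, 20.2]), 16.56)
racktop 795 (array([ 466.8, -312.5]), array([190.3,  66. ]), 18.61)
doors 5197 0.1285039751453983 (array([491.8, 192.6]), array([238.7, 241.3]), 84.97)
[0.37772852 0.31268247 0.128     ]
[0.61694659 0.29869422 0.128     ]
[0.58915691 0.02562766 0.128     ]
[0.35509509 0.03348284 0.128     ]
seam [0.3680177  0.19817838 0.128     ]
seam [0.60985102 0.18337836 0.128     ]
```

Rack yaw is about 18.6°, and the cabinet yaw is about -4 to -5°. Sizes agree with those given. Next is a close look with the wrist camera over both.

```bash
python3 - <<'E'
from plant import robot
from h import *; import pickle
pi=np.pi; F={}
for n,p,y in(("rackw",[.46,-.31,.36],18.6),("cabw",[.47,.19,.34],-4.5)):
    robot.goto(p,[pi,0,np.radians(y)]); robot.sleep(.3)
    f=F[n]=robot.grab_frame("wrist"); cv2.imwrite(f"pics/{n}.png",f["image"][:,:,::-1])
    print(n,robot.sense()["t"],-f["R"].T@f["t"],f["fx"],f["R"].round(2).tolist())
pickle.dump(F,open("w.pkl","wb"))
E
```

```text
rackw 1.8167 [ 0.52363349 -0.28981987  0.49049237] 340.0177909921403 [[0.32, -0.95, 0.0], [-0.91, -0.31, 0.27], [-0.25, -0.08, -0.96]]
cabw 3.9833 [0.53739024 0.18372154 0.47084854] 340.0177909921403 [[-0.08, -1.0, 0.0], [-0.96, 0.08, 0.27], [-0.27, 0.02, -0.96]]
```

View pics/rackw.png

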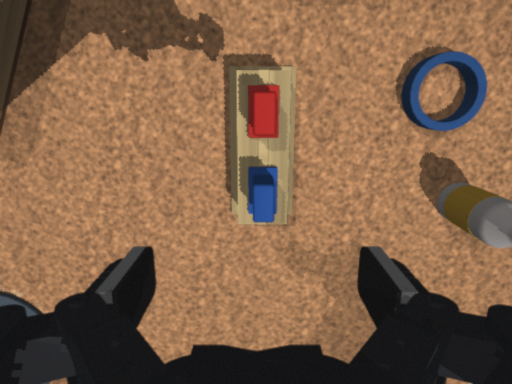

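View pics/cabw.png

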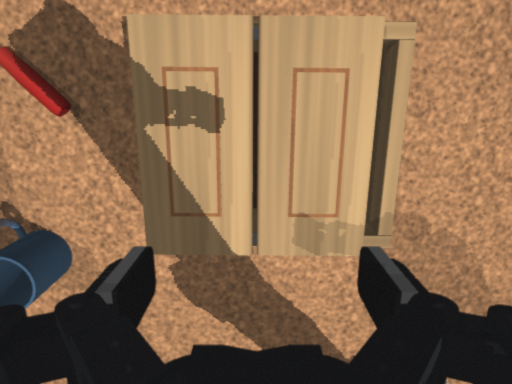

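The wrist views show the red handle top at about (264,112) and the blue at about (263,202). The rack spans cols 233–295. The door gap runs as a dark line near col 255, from (256,18) to (255,255). I'll refine both numerically.

```bash
python3 - <<'E'
import pickle; from h import *
F=pickle.load(open("w.pkl","rb"))
f=F["rackw"]; P=cloud(f); I=f["image"].astype(int); r,g,b=I[...,0],I[...,1],I[...,2]
v,u=np.mgrid[:384,:512]; ok=f["range_z"]>0
rk=(u>225)&(u<300)&(v>60)&(v<230)&ok
for n,m in(("red",rk&(r>100)&(g<80)&(b<80)),("blue",rk&(b>90)&(r<80))):
    Q=P[m]; zt=np.percentile(Q[:,2],90); top=Q[Q[:,2]>zt-.006]; fl=Q[abs(Q[:,2]-(zt-.054))<.006]
    print(n,"ztop",zt,np.median(top[:,2]),rect(top),"all",rect(Q),"flange",np.median(fl[:,2]),rect(fl))
m=rk&(abs(P[...,2]-.078)<.01)&(r>b+25)&(g>90); print("rack",np.median(P[m][:,2]),rect(P[m]))
f=F["cabw"]; P=cloud(f); I=f["image"].astype(float).mean(2)
m=f["range_z"]>0; m&=(abs(P[...,2]-.128)<.006)&(u>100)&(u<420); m[250:]=0
zt=np.median(P[m][:,2]); print("door z",zt,rect(P[m]))
L=[]
for y in range(30,245):
    w=I[y,246:266]; d=np.median(w)-w; k=d.argmax()
    s=np.clip(d[max(k-3,0):k+4],0,None); c=(s*np.arange(max(k-3,0),max(k-3,0)+len(s))).sum()/s.sum()+246
    if d[k]>15: L.append([c,y,s.sum()/s.max(),P[y,int(round(c)),2],*onplane(f,c,y,.128)[:2]])
L=np.array(L); print(len(L)); print(L[::20].round(3))
a=np.polyfit(L[:,4],L[:,5],1); 
k=abs(np.polyval(a,L[:,4])-L[:,5])<.002; a=np.polyfit(L[k,4],L[k,5],1); print("gap y=",a,"yaw",np.degrees(np.arctan(a[0])),k.sum(),"at .49:",np.polyval(a,.49),"rms",(np.polyval(a,L[k,4])-L[k,5]).std())
E
python3 - <<'E'
import cv2; i=cv2.imread("pics/cabw.png")[10:260:,225:290]; cv2.imwrite("pics/gapc.png",cv2.resize(i[::2] if 0 else i[:125],None,fx=4.5,fy=4.5,interpolation=0))
E
```

```text
red ztop 0.13689239537020195 0.13598192644282558 (array([ 513.9, -302.1]), array([42.8, 23.6]), 18.35) all (array([ 465. , -313.7]), array([228.8, 101.1]), 20.12) flange 0.08210353461133117 (array([ 513.3, -301.7]), array([59.4, 35.1]), 17.97)
blue ztop 0.13695797859633543 0.13606775499200488 (array([ 422.7, -332.2]), array([41.9, 23.3]), 18.38) all (array([ 422. , -331.3]), array([58.6, 35.3]), 18.5) flange 0.08235854806835814 (array([ 422.2, -332. ]), array([58.6, 33.8]), 18.5)
rack 0.07424635774454734 (array([ 467.7, -317.1]), array([189.6,  64.2]), 18.28)
door z 0.1273776056425664 (array([495.7, 188.1]), array([237.8, 234.7]), 85.0)
215
[[2.56493e+02 3.00000e+01 5.78000e+00 1.08000e-01 5.99000e-01 1.78000e-01]
 [2.55292e+02 5.00000e+01 5.84200e+00 1.80000e-02 5.82000e-01 1.81000e-01]
 [2.55241e+02 7.00000e+01 5.55400e+00 8.00000e-03 5.65000e-01 1.82000e-01]
 [2.55175e+02 9.00000e+01 5.63800e+00 7.00000e-03 5.46000e-01 1.84000e-01]
 [2.55114e+02 1.10000e+02 5.51300e+00 8.00000e-03 5.28000e-01 1.85000e-01]
 [2.55006e+02 1.30000e+02 5.36000e+00 7.00000e-03 5.09000e-01 1.87000e-01]
 [2.54966e+02 1.50000e+02 5.41100e+00 8.00000e-03 4.89000e-01 1.89000e-01]
 [2.54870e+02 1.70000e+02 5.28600e+00 9.00000e-03 4.68000e-01 1.90000e-01]
 [2.54530e+02 1.90000e+02 4.95100e+00 9.00000e-03 4.47000e-01 1.92000e-01]
 [2.54355e+02 2.10000e+02 5.64500e+00 1.80000e-02 4.25000e-01 1.94000e-01]
 [2.54675e+02 2.30000e+02 5.51100e+00 9.40000e-02 4.03000e-01 1.96000e-01]]
gap y= [-0.08826824  0.23191605] yaw -5.044324281981534 215 at .49: 0.18866460641417507 rms 0.0002583479087574529
```

View pics/gapc.png

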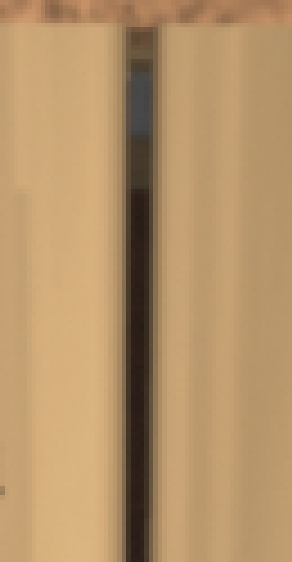

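Gap: y = 0.2319 − 0.0883·x, yaw −5.04°, residual 0.3 mm. The red gauge is at (0.5135, −0.302) with yaw 18.35°, and its flange and handle sizes match, with the rack top at 75 mm. Now the pick.

```bash
python3 - <<'E'
from plant import robot
from h import *
o=[np.pi,0,np.radians(18.35)]; x,y=.5135,-.302
robot.grip(.65,50)
robot.goto([x,y,.2],o)
print("touch",robot.move_straight([x,y,.104],vel=.08,contact_N=8))
robot.grip(0,50); s=robot.sense(); print(s["t"],s["tcp_pos"],s["opening"],s["gripper_force"],s["wrist_force"],s["torque"])
print("hit",robot.move_straight([x,y,.25],vel=.1,contact_N=15))
robot.sleep(.3); s=robot.sense(); print(s["t"],s["tcp_pos"],s["opening"],s["gripper_force"],s["wrist_force"],s["torque"])
f=robot.grab_frame("wrist"); cv2.imwrite("pics/held.png",f["image"][:,:,::-1])
E
```

```text
touch False
7.9833 [ 0.51382194 -0.30213272  0.10451287] 0.2754357675747246 49.631584882736206 [-0.26390782 -0.31002107  3.53398053] [ 0.09700688  0.08258669 -0.00853329]
hit False
9.8917 [ 0.51345299 -0.30194826  0.24976081] 0.2765317636843196 49.100874066352844 [-0.17833384 -0.5637722  -0.59688039] [-0.00949346 -0.00660475  0.00626557]
```

View pics/held.png

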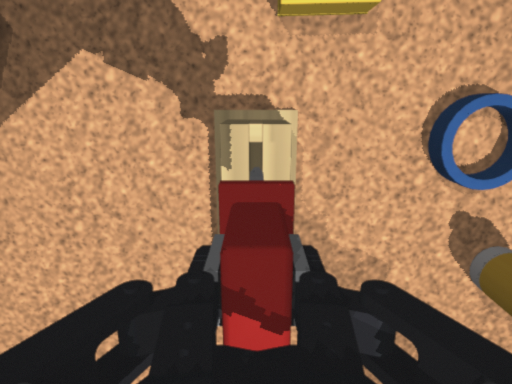

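The gauge is held squarely: flange front edge at cols 219–294, row 182, centre 256.5, upright. I'll check that offset against the calibration, then go above the gap and descend softly.

```bash
python3 - <<'E'
from plant import robot
from h import *
f=robot.grab_frame("wrist"); s=robot.sense(); c,sn=np.cos(np.radians(18.35)),np.sin(np.radians(18.35))
for h in (.22,.228):
  for u in(219,294): d=onplane(f,u,182,h)[:2]-s["tcp_pos"][:2]; print(h,"along",c*d[0]+sn*d[1],"across",-sn*d[0]+c*d[1])
x=.49; y=.231916-.088268*x; o=[np.pi,0,np.radians(-5.04)]
robot.goto([x,y,.27],o); robot.sleep(.2)
robot.move_straight([x,y,.226],vel=.06); robot.sleep(.2); s0=robot.sense(); print(s0["t"],s0["tcp_pos"],s0["wrist_force"])
hit=robot.move_straight([x,y,.203],vel=.02,contact_N=7)
s=robot.sense(); print(hit,s["t"],s["tcp_pos"],s["wrist_force"]-s0["wrist_force"],s["torque"]-s0["torque"],s["opening"])
E
```

```text
0.22 along 0.02866333599298336 across 0.01754796696782402
0.22 along 0.02864271329503507 across -0.018887748281692728
0.228 along 0.03058330397333304 across 0.016649433980294934
0.228 along 0.03056370782010078 across -0.017972605335068656
13.0667 [0.49020144 0.1887876  0.22639858] [-0.07196301 -0.14626148 -1.50946843]
True 14.0583 [0.49028582 0.1893382  0.20510341] [ 0.35193899 -0.2726511   4.63480032] [ 0.01938391 -0.02718904  0.03474517] 0.2739826392576275
```

The tip is 12 mm below the door tops with only about 5 N, so it is in the gap. I'll continue to the shoulder.

```bash
python3 - <<'E'
from plant import robot
from h import *
p=robot.sense()["tcp_pos"]; x,y=.49,.1889
for z in (.19,.175,.163,.150):
    hit=robot.move_straight([x,y,z],vel=.02,contact_N=14 if z>.16 else 18)
    s=robot.sense(); print(z,hit,s["t"],s["tcp_pos"],s["wrist_force"],s["torque"],s["opening"])
    if hit: break
E
```

```text
0.19 False 14.9333 [0.49045535 0.18890939 0.19016283] [1.23681522 0.97424914 3.15489648] [-0.00255832 -0.41600303  0.04329206] 0.2774777469890604
0.175 False 15.8333 [0.48955186 0.18866039 0.17446808] [0.40344281 0.12196217 0.31817163] [ 0.14025361 -0.064534    0.03304395] 0.2746065999835701
0.163 False 16.5833 [0.4902047  0.18868606 0.16268115] [ 0.96016774  0.56488422 -0.13616191] [ 0.06161074 -0.42313292  0.06334349] 0.2751811661906394
0.15 True 17.0083 [0.49017956 0.18965229 0.15744531] [-0.11075162  0.14214939  4.24258452] [-0.08847022  0.12378703 -0.11412714] 0.27313623683946353
```

It stopped at TCP z 0.1574, against 0.1575 predicted for a seated shoulder. Release, back off and check.

```bash
python3 - <<'E'
from plant import robot
from h import *
robot.sleep(.3); print(robot.sense()["wrist_force"])
robot.grip(.65); robot.sleep(.2)
o=[np.pi,0,np.radians(-5.04)]
robot.move_straight([.49,.1889,.26],vel=.1,contact_N=10)
robot.goto([.44,.1933,.36],o); robot.sleep(.4)
f=robot.grab_frame("wrist"); P=cloud(f); I=f["image"].astype(int); cv2.imwrite("pics/end.png",f["image"][:,:,::-1])
m=(I[...,0]>90)&(I[...,1]<70)&(I[...,2]<70)&(f["range_z"]>0)&(np.hypot(P[...,0]-.49,P[...,1]-.189)<.05); Q=P[m]
for z in(.190,.136):
    k=Q[abs(Q[:,2]-z)<.006]; print(z,len(k),np.median(k[:,2]),rect(k))
s=robot.sense(); print(s["t"],s["tcp_pos"],s["wrist_force"])
E
```

```text
[-2.15268822  0.18454291  3.41694544]
0.19 1400 0.1889907693626674 (array([490.4, 188.5]), array([24. , 42.7]), 85.02)
0.136 653 0.1352169105740104 (array([490.8, 189.1]), array([34.7, 59.3]), 85.61)
20.0667 [0.44005225 0.19318853 0.35945946] [-0.07927775 -0.07650508  0.79003036]
```

View pics/end.png

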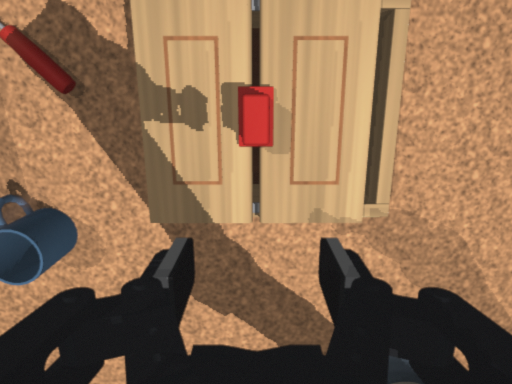

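The gauge stands upright in the gap at (256,116). Its flange top is at 0.1352, against 0.1354 expected when seated, and its tilt is about 0.01 rad. The gripper is clear, so I'm handing in.

```bash
python3 -c "
from plant import robot
print(robot.close_job())"
```

```text
the job is handed in; nothing more can be done
None
```

The red gauge stands upright in the door gap with its shoulder seated on the doors and the gripper clear of it; I handed the job in at about 20 s, and no verdict was returned.

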